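# Cover the glued parts and hold the dark box open

### The arm

A 6-joint arm with a two-finger parallel gripper is mounted at the origin on a cart in front of the work surface, level with it; the furniture and walls round the work are solid. World frame = base frame: x ahead of the robot, y to its left, z up, the work surface at z = 0. Lengths are in mm, angles in rad, forces in N, time in s.
With the tool pointing down it reaches from about 350 to 875 mm from the base axis. Payload 4.2 kg.
Tool frame: the origin (TCP) lies at the very end of the fingers, on their centre line; the grasp point (between the pads) lies 19 mm behind it; z points along the fingers, y is the line along which they close (so a half turn about z gives the same grasp; the last joint's range is limited). The gripper opens to 85 mm and grips with 20 to 120 N. Pads are 22 mm wide; open, the fingers measure 114 mm over their backs; the gripper's body (76 mm by 85 mm) begins 54 mm behind the grasp point. The pads swing forward as they close: fully open they stand 13 mm farther back than shut.
Start: joints at [1.591, 0.385, 0.008, 0, -1.194, -0.259], TCP at [147.804, 607.251, 231.312] pointing down, gripper open.
Joint ranges: [-3.14, 3.14], [-1.21, 2.06], [-1.07, 1.41], [-3.16, 2.05], [-2.99, -0.16], [-3.1, 3.1]. Speed limits (rad/s): [2.79, 2.79, 3.14, 3.14, 3.14, 3.14].

### API

Orientations are given as a unit quaternion [x, y, z, w].
In Python, from bench import read_state, get_image, camera_model, job_done gives the robot as it stands.
- The arm moves only by the shell command python3 -m handwheel 'ROWS'. ROWS is JSON, a list of rows, each a list of 7 numbers: the shift along the tool's x, y, z in m, then the turn, a rotation vector about the tool's x, y, z in rad, then the gripper's target within -1 to 1 (fully open at 1, half-way at 0, shut at -1). In form: [[dx, dy, dz, wx, wy, wz, jaw], ...]. A call has 1 to 10 rows; each row is the pose to reach, as a shift and turn from the pose commanded when the call began, along the tool's axes at that moment; what a row does not reach only later rows make up. A row lasts 1/8 s, in which the tool goes at most 62.5 mm and 10.7 degrees, less where a joint would pass 70% of its speed; a pose out of reach is approached as far as the arm can. A call with a gripper value outside its range is refused whole. The fingers move at their own pace and stop on an object; the grip force is fixed at half the most. Time passes only in rows, so rows that repeat a pose let the fingers close. It gives the time, the measured TCP pose, the force, the opening and the grip force at its end, in the units of the state.
- read_state(): the state, without advancing time (a new reading comes with each control period).
- get_image(name): name is "side" or "top"; returns (picture, depth): 420x560x3 uint8, blue, green, red; 420x560 float32, mm along the optical axis (not along the pixel's ray), 0 where there is no reading.
- camera_model(name): a dict with "K" (3x3 intrinsics, pixels), "dist" ([k1, k2, p1, p2, k3] as OpenCV has them; the pictures are not rectified), "rvec" (rotation vector, rad) and "tvec" (3), from world to camera coordinates, as OpenCV has them. Camera axes: x right, y down, z forward; pixel columns grow to the right and rows downward; lengths in mm; the calibration is good to about 2 mm. A picture is of the moment at which its call begins. camera_model takes no time and is no camera call.
- job_done(): hands the job in; it is judged then, once.
The state is a dict: "clock": time; "joints": joint angles; "joint_vel": joint speeds; "joint_efforts": joint torques, N m; "position": TCP position; "ee_rot": TCP orientation; "contact_force": force on the tool from outside, world axes, zero at the start; "wrist_torque": the same for the moment, N m; "gripper_width": finger opening in mm; "grasp_force": force on a finger pad.
Only numpy, scipy, OpenCV 4.12 (cv2) and the standard library are available. Lean on these libraries where they do the work, as an engineer would, in place of code of your own. Each camera call takes 0.05 s, during which the arm holds its last target. There are 200 camera calls.

### The job

The parts in the two steel cups are bonded with glue that hardens in light: first put on each cup the cover that fits it, seated flat. Then lift the lid of the grey light-tight box to 45 degrees and hold it there so that a colleague can set the cups inside; go no wider, because parts already stored in it must stay shaded, and leave the glue bottle, tweezers and timer where they are. The lid drops shut if it is let go, so finish while still holding it.

Things in the scene. Friction and masses are not known exactly. Their poses are not given: they have to be found in the camera images.
- lid (a joint): opening angle of the grey box's lid: 0 = shut, grows as the front edge rises, 0.785 = 45 degrees, 1.57 = upright. The lid (0.5 kg, give or take a quarter) hangs on a free-running hinge along the top back edge of the box and falls shut from any angle below upright
- box: light-tight box of grey painted sheet steel, fixed to the bench: 180 mm deep (its x), 230 mm wide (its y), 90 mm high, lid on top. Origin: centre of its underside; x points from its front to its hinged back, z up. The lid reaches to 97 mm high when shut and overhangs the body by 5 to 8 mm at the front and sides
- lid_hinge (a point): middle of the lid's hinge line on the top back edge of the box, 90 mm to the back of and 90 mm above the box's origin; the hinge line runs along the box's y
- lid_grip (a point): middle of the steel bow handle on the lid, on the axis of its straight round bar (10 mm thick, 90 mm of it straight, along the box's y). With the lid shut it is 150 mm to the front of and 46 mm above the hinge line (136 mm above the bench, 35 mm clear under the bar); it moves with the lid
- cup_l: the large cup: open round bare-steel cup, outer diameter 64 mm, inner diameter 58 mm, 34 mm tall, loose, with a small white valve seat glued to its floor (at most 16 mm high inside). Origin: centre of its underside; z up. Its rim is 34 mm above the origin. Takes the large cover
- cup_s: the small cup: open round bare-steel cup, outer diameter 48 mm, inner diameter 42 mm, 34 mm tall, loose, with a small white valve seat glued to its floor (at most 16 mm high inside). Origin: centre of its underside; z up. Its rim is 34 mm above the origin. Takes the small cover
- cover_l: the large steel cover, loose, lying right way up: round flange 68 mm across, below it a chamfered centring plug 53 mm across, on top an upright cylindrical knob 14 mm across. Origin: centre of the plug's underside; z up. Heights from there: plug 0 to 7 mm, flange 7 to 10.5, knob 10.5 to 32. Seated, its flange lies on the cup's rim and its origin 27 mm above the cup's origin
- cover_s: the small steel cover, loose, lying right way up: round flange 52 mm across, below it a chamfered centring plug 37 mm across, on top an upright cylindrical knob 12 mm across. Origin: centre of the plug's underside; z up. Heights from there: plug 0 to 7 mm, flange 7 to 10.5, knob 10.5 to 32. Seated, its flange lies on the cup's rim and its origin 27 mm above the cup's origin
- glue_bottle: bystander: white glue bottle with a pointed yellow cap, 26 mm across, 80 mm tall, the one standing to the left of the box (another stands at the far back). Origin: centre of its underside
- tweezers: bystander: steel tweezers lying flat, 120 mm long (their y), 14 mm wide, 9 mm high. Origin: middle of the underside
- timer: bystander: square white timer with a grey dial, 66 x 66 x 35 mm. Origin: centre of its underside

How it is judged:
By the outcome, as a careful person would: the job done as asked, in the order asked, and still so for the second after the job is handed in, while the arm keeps its last pose, push and grip.
It also fails if it takes over 61 s, if anything falls off the work surface, if the arm or the gripper's body presses on something with over 40 N, if the wrist force passes 120 N, or if a joint passes its speed limit or range.

## Working session

There is one attempt and no reset: what is moved stays moved. The work goes in short steps, Python scripts to look and compute and a shell command to move; the robot and the scene stay as the last step left them, time stands still between calls to the robot, and variables do not carry over. Pictures are saved under pics/ and viewed, at most 10 in all, crops included, and the job is handed in when it is done.

```bash
mkdir -p pics; ls
python3 - <<'E'
from bench import *
import cv2
print(read_state())
for n in("side","top"):
    im,d=get_image(n); cv2.imwrite(f"pics/{n}0.png",im); 
    import numpy as np
    np.save(f"{n}0.npy",d); m=camera_model(n); print(n,m)
    R=cv2.Rodrigues(np.array(m["rvec"],float))[0]; print(-R.T@np.array(m["tvec"]).ravel(), R[2])
E
```

```text
pics
{'clock': 0.0, 'joints': array([ 1.59059556e+00,  3.85570989e-01,  6.63801328e-03, -5.44614617e-04,
       -1.19400269e+00, -2.58611192e-01]), 'joint_vel': array([ 6.14487712e-04, -7.87702473e-04, -2.93483710e-05,  1.20086217e-03,
        1.01479866e-04,  3.60021380e-04]), 'joint_efforts': array([ 8.70596523e-05, -3.92287731e+01,  1.88398987e+01,  4.18597698e+00,
       -4.71895168e-03, -4.44859722e-06]), 'position': array([147.666692  , 606.70307172, 230.21087589]), 'ee_rot': array([ 9.92867000e-01, -1.19222115e-01, -1.02226149e-04,  1.09443963e-03]), 'contact_force': array([-0.66663451,  0.67694972,  0.72128539]), 'wrist_torque': array([ 0.01758808,  0.04185359, -0.02341214]), 'grasp_force': 0.0, 'gripper_width': 85.34372832231641}
side {'K': array([[403.25519043,   0.        , 272.59358923],
       [  0.        , 403.25519043, 207.97589638],
       [  0.        ,   0.        ,   1.        ]]), 'dist': array([0.02543191, 0.        , 0.        , 0.        , 0.        ]), 'rvec': array([ 2.05871677, -0.54312898,  0.30364356]), 'tvec': array([-346.42650029,  342.07012234,  519.85137203])}
[ 170.56892203 -404.45345521  560.88535647] [ 0.42044802  0.74554974 -0.51708708]
top {'K': array([[514.762061  ,   0.        , 277.69642012],
       [  0.        , 514.762061  , 200.5102548 ],
       [  0.        ,   0.        ,   1.        ]]), 'dist': array([-0.00811862,  0.        ,  0.        ,  0.        ,  0.        ]), 'rvec': array([ 2.13961234, -2.19908732,  0.1241315 ]), 'tvec': array([ 269.44434943,  546.66586104, 1475.40077365])}
[ 392.95447513  267.1231252  1523.96957988] [ 0.10697389 -0.00848696 -0.99422561]
```

View pics/side0.png

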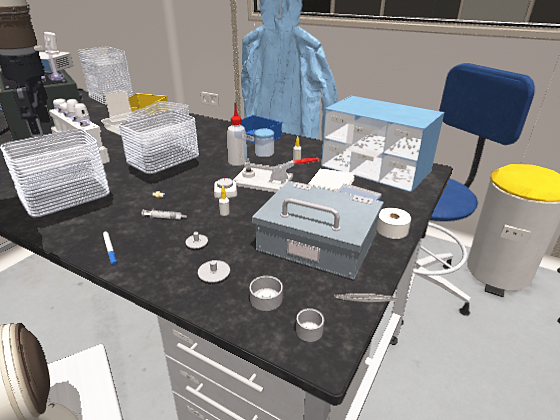

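View pics/top0.png

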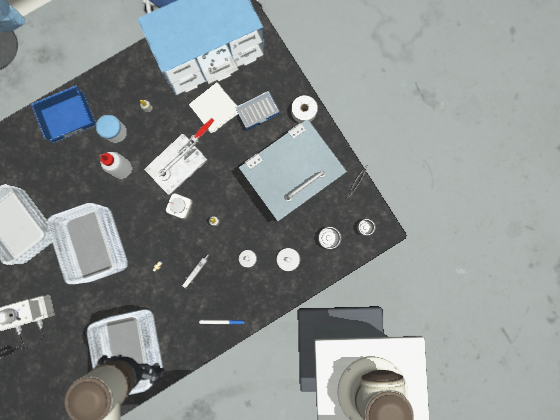

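The top view shows the small cover near (248,258), large cover (288,259), large cup (329,237), small cup (366,227), and box handle from (288,196) to (323,173). In the side view they're at (197,240), (214,268), (266,292), (311,323), and the handle is around (310,208). I'll enlarge both.

Run:
```python
import cv2
a=cv2.imread("pics/top0.png")[120:280,230:390]; b=cv2.imread("pics/side0.png")[180:345,180:400]
def grid(a,x0,y0,s,n):
    im=cv2.resize(a,None,fx=s,fy=s,interpolation=cv2.INTER_CUBIC)
    for k in range(0,a.shape[1],20): cv2.line(im,(k*s,0),(k*s,5),(0,255,255),1); cv2.putText(im,str(x0+k),(k*s,14),0,.35,(0,255,255))
    for k in range(0,a.shape[0],20): cv2.line(im,(0,k*s),(5,k*s),(0,255,255),1); cv2.putText(im,str(y0+k),(6,k*s+4),0,.35,(0,255,255))
    cv2.imwrite(n,im[:600,:800])
grid(a[40:],230,160,5,"pics/t1.png"); grid(b,180,180,3,"pics/s1.png")
```

```text
(no output)
```

View pics/t1.png

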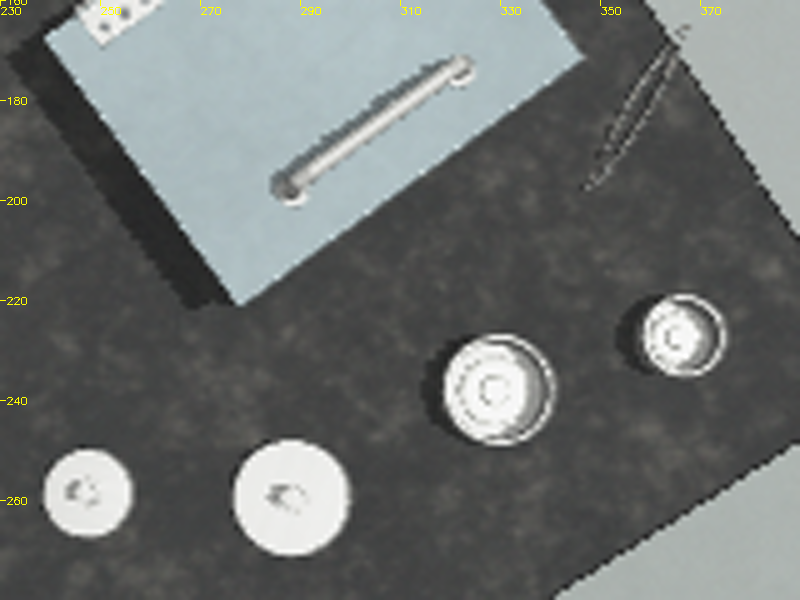

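View pics/s1.png

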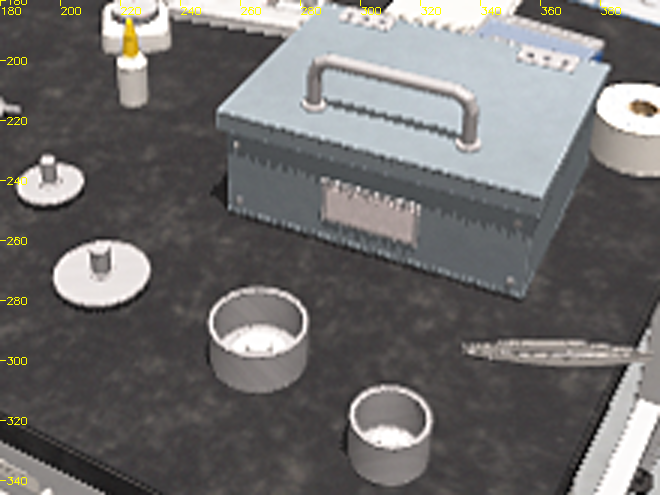

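The top crop shows flange centres at about (247.3,258.2) and (288,259.1), and cup rims at (329.5,237.5) and (366.5,226.6). The side crop shows flanges at (196.5,241.2) and (213.7,270.8), rims at (265.7,285.3) and (309.7,317.7), and the handle bar from (285,200) to (336,212). Next I'll triangulate these.

```bash
cat > h.py <<'E'
import numpy as np, cv2
from bench import *
from scipy.spatial.transform import Rotation as Ro
def cam(n):
    m=camera_model(n); return m["K"],m["dist"],cv2.Rodrigues(np.array(m["rvec"]))[0],np.array(m["tvec"]).reshape(3,1)
def tri(t,s):
    P=[];q=[]
    for n,p in(("top",t),("side",s)):
        K,d,R,T=cam(n); P.append(np.hstack([R,T])); q.append(cv2.undistortPoints(np.array([[p]],float),K,d).reshape(2,1))
    X=cv2.triangulatePoints(P[0],P[1],*q); return (X[:3]/X[3]).ravel()
def onz(n,p,z):
    K,d,R,T=cam(n); r=R.T@np.append(cv2.undistortPoints(np.array([[p]],float),K,d).ravel(),1); c=(-R.T@T).ravel()
    return c+r*(z-c[2])/r[2]
def proj(n,X):
    m=camera_model(n); return cv2.projectPoints(np.array(X,float).reshape(-1,1,3),m["rvec"],m["tvec"],m["K"],m["dist"])[0].reshape(-1,2)
E
python3 - <<'E'
from h import *
np.set_printoptions(precision=1,suppress=True)
for k,t,s,z in [("cover_s",(247.3,258.2),(196.5,241.2),10.5),("cover_l",(288,259.1),(213.7,270.8),10.5),("cup_l",(329.5,237.5),(265.7,285.3),34),("cup_s",(366.5,226.6),(309.7,317.7),34),("hL",(286.2,196.8),(284.5,201),139),("hR",(322,172),(336.3,213),139)]:
    print(k,tri(t,s),onz("top",t,z),onz("side",s,z),np.hypot(*tri(t,s)[:2]))
# box corners: lid front-left, front-right, from top & side crops
for k,t,s in [("FL",(277,220.5),(252,217.5)),("FR",(346.5,171),(359,247)),("BR",(346.5,171),(382.5,203))]:
    print(k,onz("top",t,97),onz("side",s,97))
print("bottle",onz("side",(224,214),0),"tweez",onz("top",(366,165),5),onz("top",(347,197),5))
print(Ro.from_quat(read_state()["ee_rot"]).as_matrix())
E
```

```text
cover_s [390.  347.3  10.4] [388.8 347.7  10.5] [391.1 346.7  10.5] 522.2201478942766
cover_l [384.  228.5  10.9] [382.9 228.9  10.5] [385.3 228.5  10.5] 446.86977690366916
cup_l [442.6 107.7  39.1] [441.7 107.7  34. ] [446.4 112.3  34. ] 455.5409342762457
cup_s [470.6  -0.5  37.6] [470.2  -0.8  34. ] [473.4   2.   34. ] 470.64932845646445
hL [554.9 230.6 129.6] [551.4 232.  139. ] [549. 216. 139.] 600.8537965428366
hR [618.4 131.5 133.7] [616.8 132.5 139. ] [613.7 124.6 139. ] 632.2092108954611
FL [490.7 258.4  97. ] [490.  251.9  97. ]
FR [624.6  59.5  97. ] [620.3  56.8  97. ]
BR [624.6  59.5  97. ] [774.7 160.1  97. ]
bottle [500.7 440.8   0. ] tweez [656.1 -13.1   5. ] [561.3  47.9   5. ]
[[ 1.  -0.2 -0. ]
 [-0.2 -1.  -0. ]
 [ 0.   0.  -1. ]]
```

```bash
cat >> h.py <<'E'
def delta(p,yaw_y=None,st=None):
    "tool-frame shift (m) to world TCP p, and wz (rad) so tool y heads along yaw_y (deg, mod 180)"
    s=read_state(); R=Ro.from_quat(s["ee_rot"]).as_matrix(); d=R.T@(np.array(p)-s["position"])/1000
    w=0
    if yaw_y is not None:
        a=np.degrees(np.arctan2(R[1,1],R[0,1])); w=-np.radians((yaw_y-a+90)%180-90)
    tilt=np.degrees(np.arccos(-R[2,2])); print("delta",np.round(d,4),"wz",round(w,3),"tilt",round(tilt,2),"pos",np.round(s["position"],1))
def cloud(n):
    im,d=get_image(n); K,k,R,T=cam(n); v,u=np.mgrid[0:420,0:560]
    q=cv2.undistortPoints(np.stack([u,v],-1).reshape(-1,1,2).astype(float),K,k).reshape(-1,2)
    c=np.c_[q,np.ones(len(q))]*d.reshape(-1,1); X=((c-T.ravel())@R).reshape(420,560,3); X[d==0]=np.nan; return im,X
def circ(P,r):
    from scipy.optimize import least_squares
    return least_squares(lambda x:np.hypot(P[:,0]-x[0],P[:,1]-x[1])-r,P[:,:2].mean(0),loss="soft_l1").x
E
python3 - <<'E'
from h import *
np.set_printoptions(precision=1,suppress=True)
delta([384,228.7,90],33.5)
for n in("top","side"):
    im,X=cloud(n); P=X.reshape(-1,3); P=P[~np.isnan(P[:,0])]
    for k,c,r in(("cup_l",(443,109),30.5),("cup_s",(471,0),22.5)):
        Q=P[(np.hypot(P[:,0]-c[0],P[:,1]-c[1])<r+8)]; Q=Q[(Q[:,2]>31)&(Q[:,2]<39)]
        print(n,k,len(Q),np.median(Q[:,2]),circ(Q,r))
    for k,c,r in(("cov_s",(390,347),0),("cov_l",(384,228.6),0)):
        Q=P[(np.hypot(P[:,0]-c[0],P[:,1]-c[1])<36)]; K=Q[Q[:,2]>26]; Q=Q[(Q[:,2]>7.5)&(Q[:,2]<14)]
        print(n,k,len(Q),np.median(Q[:,2]),Q[:,:2].mean(0),"knob",K.mean(0),len(K))
    Q=P[(np.hypot(P[:,0]-587,P[:,1]-181)<60)]; L=Q[(Q[:,2]>90)&(Q[:,2]<104)];Q=Q[Q[:,2]>128]
    m=Q[:,:2].mean(0); e=np.linalg.svd(Q[:,:2]-m)[2][0] if len(Q)else 0; print("bar",len(Q),Q.mean(0),e,"lid z",np.median(L[:,2]))
E
```

```text
delta [0.3 0.3 0.1] wz 0.747 tilt 0.11 pos [147.7 606.8 230.4]
top cup_l 41 34.39267032303708 [441.7 108.6]
top cup_s 45 33.6991786334498 [470.    0.1]
top cov_s 135 10.59485253766627 [388.5 348.5] knob [388.6 348.9  29.9] 14
top cov_l 247 10.106103000333402 [384.2 229.2] knob [383.  230.2  30. ] 17
bar 159 [584.4 180.3 138.5] [-0.6  0.8] lid z 95.2119364840795
side cup_l 156 32.92623509826585 [443.9 108.4]
side cup_s 153 33.295163074785 [471.8   0. ]
side cov_s 212 10.034884959125488 [390.8 345.4] knob [391.6 348.2  30.6] 22
side cov_l 473 9.90792484847235 [383.9 225.7] knob [385.2 228.6  30.2] 35
bar 272 [587.1 176.6 138.6] [ 0.6 -0.8] lid z 97.22000443012031
```

```bash
python3 -m handwheel '[[0.03,0.03,0.0,0,0,0.1,1],[0.08,0.078,0.02,0,0,0.2,1],[0.13,0.127,0.04,0,0,0.32,1],[0.18,0.176,0.06,0,0,0.44,1],[0.23,0.225,0.08,0,0,0.56,1],[0.28,0.273,0.11,0,0,0.68,1],[0.31,0.303,0.13,0,0,0.747,1],[0.319,0.3115,0.14,0,0,0.747,1],[0.319,0.3115,0.14,0,0,0.747,1]]'; python3 -c "
from h import *
delta([384,229.2,13.5],33.5)"
```

```text
clock: 1.32
position: [383.8, 225.5, 89.5]
ee_rot: [0.88, -0.476, -0.001, 0.003]
contact_force: [1.0, 0.8, 0.9]
gripper_width: 85.3
grasp_force: 0.0
delta [-0.0031 -0.0025  0.076 ] wz -0.005 tilt 0.3 pos [383.8 225.5  89.5]
```

```bash
python3 -m handwheel '[[0,0,0.02,0,0,0,1],[0,0,0.03,0,0,0,1],[0,0,0.03,0,0,0,1]]'; python3 -c "
from h import *
delta([384,229.2,13.5],33.5)"
```

```text
clock: 1.7
position: [383.7, 229.5, 61.1]
ee_rot: [0.881, -0.473, -0.0, 0.001]
contact_force: [0.1, 0.5, -0.4]
gripper_width: 85.6
grasp_force: 0.0
delta [ 0.0004 -0.0001  0.0476] wz 0.001 tilt 0.06 pos [383.7 229.5  61.1]
```

```bash
python3 -m handwheel '[[0,0,0.02,0,0,0,1],[0,0,0.04,0,0,0,0.3],[0,0,0.047,0,0,0,0],[0,0,0.047,0,0,0,-0.5],[0,0,0.047,0,0,0,-1],[0,0,0.047,0,0,0,-1],[0,0,0.047,0,0,0,-1],[0,0,0.047,0,0,0,-1]]'
```

```text
clock: 2.7
position: [384.6, 229.8, 15.3]
ee_rot: [0.881, -0.473, 0.0, -0.001]
contact_force: [-1.7, 0.3, 6.0]
gripper_width: 11.5
grasp_force: 58.8
```

```bash
python3 -m handwheel '[[0,0,-0.015,0,0,0,-1],[0,0,-0.04,0,0,0,-1],[0,0,-0.06,0,0,0,-1],[0,0,-0.06,0,0,0,-1]]'
python3 - <<'E'
from h import *
im,X=cloud("side"); p=read_state()["position"]; u,v=proj("side",p)[0].astype(int); print(u,v)
cv2.imwrite("pics/g1.png",cv2.resize(im[max(v-60,0):v+60,u-70:u+70],None,fx=4,fy=4,interpolation=cv2.INTER_CUBIC))
delta([442.8,108.5,p[2]],33.5)
P=X.reshape(-1,3); P=P[np.hypot(P[:,0]-p[0],P[:,1]-p[1])<40]; P=P[(P[:,2]<p[2]+3)&(P[:,2]>p[2]-12)]; print(len(P),P.mean(0),np.percentile(P,[2,50,98],axis=0))
E
```

```text
clock: 3.2
position: [384.7, 229.8, 75.6]
ee_rot: [0.881, -0.473, 0.0, -0.002]
contact_force: [-0.3, 0.4, -1.1]
gripper_width: 11.2
grasp_force: 58.6
210 246
delta [ 1.331e-01  1.760e-02 -1.000e-04] wz -0.0 tilt 0.08 pos [384.1 229.2  74.6]
431 [382.38790195 220.62891034  70.39116752] [[353.12215738 197.01760918  67.03505976]
 [379.89855308 219.81714042  70.30024751]
 [415.4927786  253.19491564  73.97066189]]
```

View pics/g1.png

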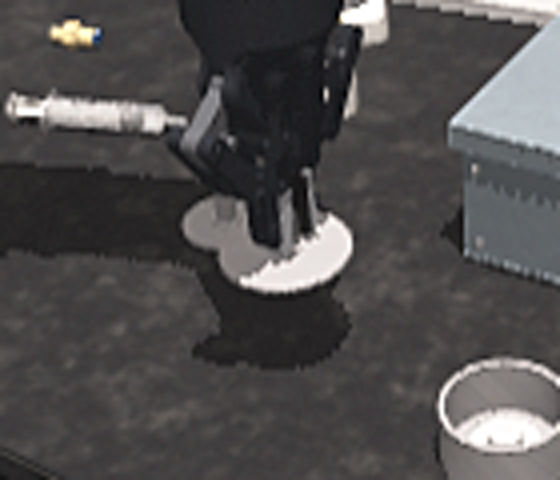

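The cover is lifted and looks flat in the fingers (flange ellipse near (290,255) in the crop), with the cup at lower right. Next I'll measure the flange tilt and centre, then move over the cup.

```bash
cat >> h.py <<'E'
def held(r,down=4,n="side"):
    "flange plane tilt and centre offset of the held cover relative to TCP"
    im,X=cloud(n); p=read_state()["position"]; P=X.reshape(-1,3)
    P=P[np.hypot(P[:,0]-p[0],P[:,1]-p[1])<r+10]; P=P[abs(P[:,2]-p[2]+down)<9]
    for _ in range(8):
        A=np.c_[P[:,:2]-p[:2],np.ones(len(P))]; c=np.linalg.lstsq(A,P[:,2],rcond=None)[0]; e=abs(P[:,2]-A@c); P=P[e<max(1.5,2*np.median(e))]
    from scipy.spatial import ConvexHull
    h=P[ConvexHull(P[:,:2]).vertices,:2]; q=circ(h,r)
    e=abs(np.hypot(*(h-q).T)-r); q=circ(h[e<2],r) if (e<2).sum()>4 else q
    print("held tilt deg xy",np.degrees(c[:2]).round(1),"dz",round(c[2]-p[2],1),"n",len(P),"offset xy",np.round(q-p[:2],1))
    return q
E
python3 -m handwheel '[[0.02,0.003,-0.005,0,0,0,-1],[0.05,0.007,-0.01,0,0,0,-1],[0.08,0.012,-0.01,0,0,0,-1],[0.11,0.016,-0.01,0,0,0,-1],[0.128,0.0172,-0.01,0,0,0,-1],[0.133,0.0176,-0.01,0,0,0,-1],[0.133,0.0176,-0.01,0,0,0,-1],[0.133,0.0176,-0.01,0,0,0,-1]]'
python3 - <<'E'
from h import *
held(34);held(34,n="top")
im,X=cloud("side");P=X.reshape(-1,3)
Q=P[(np.hypot(P[:,0]-443,P[:,1]-109)<39)]; Q=Q[(Q[:,2]>31)&(Q[:,2]<39)];print(len(Q),circ(Q,30.5))
u,v=240,215
cv2.imwrite("pics/g2.png",cv2.resize(im[v:v+110,u-30:u+90],None,fx=5,fy=5,interpolation=cv2.INTER_CUBIC))
delta([442.8,108.5,42],33.5)
E
```

```text
clock: 4.25
position: [442.5, 108.9, 84.0]
ee_rot: [0.881, -0.473, -0.0, 0.0]
contact_force: [-0.0, 0.5, -0.2]
gripper_width: 11.4
grasp_force: 58.6
held tilt deg xy [0.3 0.5] dz -5.3 n 452 offset xy [-0.2  0. ]
  return _methods._mean(a, axis=axis, dtype=dtype,
  ret = ret.dtype.type(ret / rcount)
Traceback (most recent call last):
  File "h.py", line 37, in held
    h=P[ConvexHull(P[:,:2]).vertices,:2]; q=circ(h,r)
        ~~~~~~~~~~^^^^^^^^^
  File "scipy/spatial/_qhull.pyx", line 2492, in scipy.spatial._qhull.ConvexHull.__init__
  File "scipy/spatial/_qhull.pyx", line 280, in scipy.spatial._qhull._Qhull.__init__
ValueError: No points given
```

Held flange is level (0.5°) and centred within 0.2 mm. In the same camera the cup is at (443.9,108.4), so I'll shift about 1 mm and lower.

```bash
python3 -m handwheel '[[0.001,-0.0008,0.01,0,0,0,-1],[0.001,-0.0008,0.024,0,0,0,-1],[0.001,-0.0008,0.03,0,0,0,-1],[0.001,-0.0008,0.033,0,0,0,-1],[0.001,-0.0008,0.036,0,0,0,-1],[0.001,-0.0008,0.038,0,0,0,-1],[0.001,-0.0008,0.04,0,0,0,-1],[0.001,-0.0008,0.041,0,0,0,-1],[0.001,-0.0008,0.041,0,0,0,-1]]'
python3 - <<'E'
from h import *
held(34)
im,_=get_image("side");u,v=240,215
cv2.imwrite("pics/g2.png",cv2.resize(im[v:v+110,u-30:u+90],None,fx=5,fy=5,interpolation=cv2.INTER_CUBIC))
E
```

```text
clock: 5.48
position: [444.1, 108.1, 43.3]
ee_rot: [0.881, -0.473, 0.0, -0.0]
contact_force: [0.8, -0.5, -0.6]
gripper_width: 11.7
grasp_force: 58.6
held tilt deg xy [0.2 0.5] dz -5.3 n 424 offset xy [-0.7 -0.6]
```

View pics/g2.png

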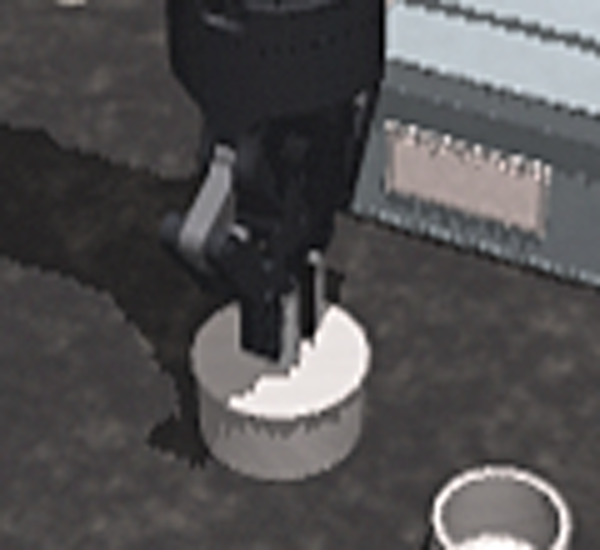

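The cover is entering the large cup (flange ellipse at (280,360) in the crop, directly over the cup) with no side force. I'll lower the last millimetre, then release.

```bash
python3 -m handwheel '[[0,0,0.001,0,0,0,-1],[0,0,0.0015,0,0,0,-1],[0,0,0.0015,0,0,0,-1]]'; python3 -m handwheel '[[0,0,0,0,0,0,-0.5],[0,0,0,0,0,0,0],[0,0,0,0,0,0,0.3],[0,0,0,0,0,0,0.3],[0,0,-0.02,0,0,0,0.3],[0,0,-0.05,0,0,0,0.6],[0,0,-0.08,0,0,0,1],[0,0,-0.08,0,0,0,1]]';python3 - <<'E'
from h import *
im,X=cloud("side");P=X.reshape(-1,3)
Q=P[np.hypot(P[:,0]-444,P[:,1]-108)<38]; Q=Q[abs(Q[:,2]-37.5)<4]
for _ in range(5):
    A=np.c_[Q[:,:2]-[444,108],np.ones(len(Q))]; c=np.linalg.lstsq(A,Q[:,2],rcond=None)[0]; e=abs(Q[:,2]-A@c); Q=Q[e<2]
print("seated tilt",np.degrees(c[:2]),"z",c[2],len(Q),Q.mean(0))
delta([390,348.2,60],33.5)
E
```

```text
clock: 5.95
position: [444.2, 108.2, 42.3]
ee_rot: [0.881, -0.473, 0.0, -0.0]
contact_force: [-0.8, -0.2, 4.9]
gripper_width: 11.2
grasp_force: 59.0
clock: 6.95
position: [445.5, 109.0, 123.9]
ee_rot: [0.881, -0.473, 0.001, -0.002]
contact_force: [-0.7, -0.9, -0.0]
gripper_width: 85.2
grasp_force: 0.0
seated tilt [ 0.00864947 -0.08906346] z 37.05816782526387 577 [441.78352141 104.43491343  37.06337497]
delta [-0.2299 -0.0869  0.0627] wz 0.0 tilt 0.13 pos [444.3 108.4 122.5]
```

Large cover is seated flat at z 37. Now the small cover.

```bash
python3 -m handwheel '[[-0.03,-0.012,0,0,0,0,1],[-0.075,-0.029,0,0,0,0,1],[-0.12,-0.046,0,0,0,0,1],[-0.165,-0.063,0.02,0,0,0,1],[-0.205,-0.078,0.04,0,0,0,1],[-0.225,-0.085,0.055,0,0,0,1],[-0.23,-0.087,0.062,0,0,0,1],[-0.23,-0.087,0.062,0,0,0,1],[-0.23,-0.087,0.062,0,0,0,1]]'; python3 -c "
from h import *
delta([390,348.2,15],33.5)"
```

```text
clock: 8.12
position: [390.0, 347.0, 60.3]
ee_rot: [0.881, -0.474, 0.0, -0.0]
contact_force: [0.4, -0.7, 0.4]
gripper_width: 85.5
grasp_force: 0.0
delta [-0.001  -0.0006  0.0453] wz -0.001 tilt 0.02 pos [390.  347.   60.3]
```

```bash
python3 -m handwheel '[[-0.0005,-0.0005,0.02,0,0,0,1],[-0.0005,-0.0005,0.04,0,0,0,0.3],[-0.0005,-0.0005,0.045,0,0,0,0],[-0.0005,-0.0005,0.045,0,0,0,-0.5],[-0.0005,-0.0005,0.045,0,0,0,-1],[-0.0005,-0.0005,0.045,0,0,0,-1],[-0.0005,-0.0005,0.045,0,0,0,-1],[-0.0005,-0.0005,0.045,0,0,0,-1]]'; python3 -m handwheel '[[0,0,-0.02,0,0,0,-1],[0,0,-0.05,0,0,0,-1],[0,0,-0.085,0,0,0,-1],[0,0,-0.11,0,0,0,-1],[0,0,-0.11,0,0,0,-1]]'; python3 -c "
from h import *
held(26)
delta([471.2,0,100],33.5)"
```

```text
clock: 9.12
position: [390.3, 349.2, 15.8]
ee_rot: [0.881, -0.473, 0.0, -0.001]
contact_force: [0.5, -0.4, 6.9]
gripper_width: 9.0
grasp_force: 58.8
clock: 9.75
position: [390.1, 349.6, 126.5]
ee_rot: [0.881, -0.473, 0.0, -0.002]
contact_force: [-0.4, 0.1, -1.6]
gripper_width: 9.2
grasp_force: 58.6
held tilt deg xy [0.4 1.1] dz -2.5 n 151 offset xy [1.6 1.3]
delta [0.3359 0.1243 0.0246] wz 0.0 tilt 0.07 pos [389.5 348.7 125. ]
```

```bash
python3 -m handwheel '[[0.03,0.011,0,0,0,0,-1],[0.07,0.026,0,0,0,0,-1],[0.115,0.0425,0,0,0,0,-1],[0.16,0.059,0,0,0,0,-1],[0.205,0.076,0,0,0,0,-1],[0.25,0.0925,0,0,0,0,-1],[0.295,0.109,0.01,0,0,0,-1],[0.325,0.12,0.025,0,0,0,-1],[0.336,0.1243,0.035,0,0,0,-1],[0.336,0.1243,0.035,0,0,0,-1]]'; python3 -m handwheel '[[0,0,0,0,0,0,-1],[0,0,0,0,0,0,-1]]';python3 - <<'E'
from h import *
held(26)
im,X=cloud("side");P=X.reshape(-1,3)
Q=P[(np.hypot(P[:,0]-471,P[:,1])<30)]; Q=Q[(Q[:,2]>31)&(Q[:,2]<37)];print(len(Q),circ(Q,22.5))
cv2.imwrite("pics/g3.png",cv2.resize(im[250:360,250:370],None,fx=5,fy=5,interpolation=cv2.INTER_CUBIC))
delta([471.2,0,50],33.5)
E
```

```text
clock: 11.05
position: [470.5, -0.7, 88.2]
ee_rot: [0.881, -0.474, -0.001, 0.001]
contact_force: [-0.6, 0.4, -0.3]
gripper_width: 9.0
grasp_force: 58.6
clock: 11.3
position: [471.9, 0.9, 90.3]
ee_rot: [0.881, -0.472, 0.0, -0.0]
contact_force: [-0.2, -1.0, 0.0]
gripper_width: 9.2
grasp_force: 58.6
held tilt deg xy [0.3 0.1] dz -5.6 n 322 offset xy [-0.7 -0.1]
143 [4.71778304e+02 2.81152125e-01]
delta [0.0002 0.0009 0.0403] wz 0.002 tilt 0.06 pos [471.8   0.7  90.3]
```

View pics/g3.png

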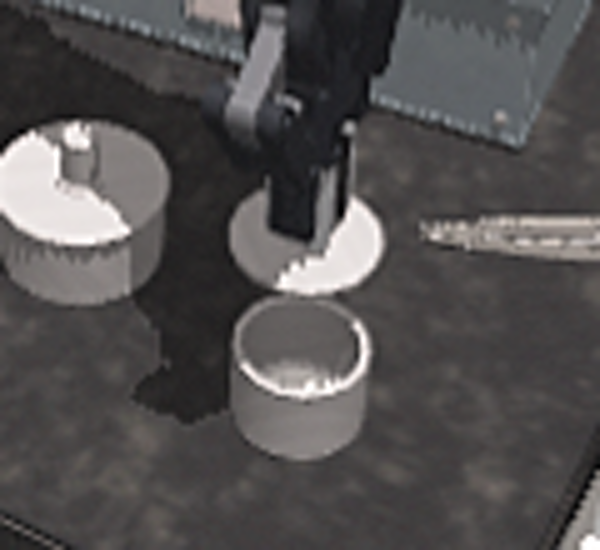

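Large cover is seated at upper left. The held small cover ((307,240) in the crop) is level over the small cup (rim (302,348)); offset is under 1 mm. Lowering.

```bash
python3 -m handwheel '[[0.0004,-0.0003,0.015,0,0,0,-1],[0.0004,-0.0003,0.03,0,0,0,-1],[0.0004,-0.0003,0.037,0,0,0,-1],[0.0004,-0.0003,0.04,0,0,0,-1],[0.0004,-0.0003,0.043,0,0,0,-1],[0.0004,-0.0003,0.045,0,0,0,-1],[0.0004,-0.0003,0.047,0,0,0,-1],[0.0004,-0.0003,0.048,0,0,0,-1],[0.0004,-0.0003,0.048,0,0,0,-1]]'; python3 -c "
from h import *
held(26)"
```

```text
clock: 12.52
position: [472.3, -0.3, 42.8]
ee_rot: [0.881, -0.473, 0.0, -0.0]
contact_force: [-2.2, 0.6, 6.8]
gripper_width: 9.0
grasp_force: 59.5
held tilt deg xy [0.2 0.1] dz -5.5 n 299 offset xy [-0.6  0.2]
```

```bash
python3 -m handwheel '[[0,0,0,0,0,0,-0.5],[0,0,0,0,0,0,0],[0,0,0,0,0,0,0.3],[0,0,0,0,0,0,0.3],[0,0,-0.02,0,0,0,0.3],[0,0,-0.06,0,0,0,0.3],[0,0,-0.1,0,0,0,0.3],[0,0,-0.14,0,0,0,0.3],[0,0,-0.155,0,0,0,0.3],[0,0,-0.155,0,0,0,0.3]]';python3 - <<'E'
from h import *
im,X=cloud("side");P=X.reshape(-1,3)
for x,y,r in((471.5,0,29),(444,108,38)):
  Q=P[np.hypot(P[:,0]-x,P[:,1]-y)<r]; Q=Q[abs(Q[:,2]-37.5)<4]
  for _ in range(5):
    A=np.c_[Q[:,:2]-[x,y],np.ones(len(Q))]; c=np.linalg.lstsq(A,Q[:,2],rcond=None)[0]; e=abs(Q[:,2]-A@c); Q=Q[e<2]
  print("seated tilt",np.degrees(c[:2]),"z",c[2],len(Q))
# bar and lid edges from both cameras
for n in("side","top"):
  im,X=cloud(n);P=X.reshape(-1,3);P=P[~np.isnan(P[:,0])]
  Q=P[np.hypot(P[:,0]-586,P[:,1]-179)<60]; Q=Q[(Q[:,2]>131)&(Q[:,2]<145)]
  b,e=cv2.fitLine(Q[:,:2].astype(np.float32),cv2.DIST_HUBER,0,.01,.01).reshape(2,2)
  a=np.degrees(np.arctan2(b[1],b[0])); t=(Q[:,:2]-e)@b; print(n,"bar yaw",a,"mid",e+b*(t.min()+t.max())/2,"len",np.ptp(t),"topz",np.percentile(Q[:,2],90))
  L=P[(abs(P[:,2]-97)<2.5)&(np.hypot(P[:,0]-640,P[:,1]-200)<190)]
  (c,w,an)=cv2.minAreaRect(L[:,:2].astype(np.float32)); print(" lid rect",c,w,an)
delta([586,179.5,205],33.5)
E
```

```text
clock: 13.82
position: [472.6, -0.1, 197.9]
ee_rot: [0.881, -0.473, 0.001, -0.001]
contact_force: [-0.4, -0.2, -0.4]
gripper_width: 55.7
grasp_force: 0.0
seated tilt [-0.17235047 -0.41906016] z 37.236668293312135 433
seated tilt [0.25477077 0.16497431] z 36.999769134331416 574
side bar yaw -55.32065 mid [586.27169546 177.20860303] len 116.57151868113587 topz 140.7888508160924
 lid rect (636.1951904296875, 211.9301300048828) (191.58831787109375, 240.03265380859375) 34.75322341918945
top bar yaw -55.719296 mid [585.64356613 178.66918326] len 115.45288497965504 topz 141.41808736501952
 lid rect (635.3428344726562, 212.67306518554688) (190.20169067382812, 239.60740661621094) 34.156639099121094
delta [-0.0867 -0.1949 -0.0097] wz 0.0 tilt 0.14 pos [ 4.713e+02 -4.000e-01  1.956e+02]
```

Both covers are seated flat (z ≈ 37, tilt < 0.5°). Bar middle is at about (586,178.5) and box yaw is about 34.5°. Moving above the handle.

```bash
python3 -m handwheel '[[-0.014,-0.03,-0.01,0,0,-0.017,0.3],[-0.033,-0.075,-0.01,0,0,-0.017,0.3],[-0.052,-0.12,-0.01,0,0,-0.017,0.3],[-0.071,-0.163,-0.01,0,0,-0.017,0.3],[-0.083,-0.19,-0.01,0,0,-0.017,0.3],[-0.0853,-0.1946,-0.01,0,0,-0.017,0.3],[-0.0853,-0.1946,-0.01,0,0,-0.017,0.3],[-0.0853,-0.1946,-0.01,0,0,-0.017,0.3]]'; python3 -c "
from h import *
delta([586.3,178.3,121],34.5)"
```

```text
clock: 14.98
position: [586.6, 177.3, 206.6]
ee_rot: [0.885, -0.466, -0.0, 0.0]
contact_force: [0.2, -1.3, -0.3]
gripper_width: 55.6
grasp_force: 0.0
delta [-0.001  -0.0004  0.0856] wz -0.001 tilt 0.06 pos [586.6 177.3 206.6]
```

```bash
python3 -m handwheel '[[-0.001,-0.0004,0.025,0,0,0,0.3],[-0.001,-0.0004,0.05,0,0,0,0.3],[-0.001,-0.0004,0.07,0,0,0,0.3],[-0.001,-0.0004,0.082,0,0,0,0.3],[-0.001,-0.0004,0.0855,0,0,0,0.3],[-0.001,-0.0004,0.0855,0,0,0,0.3]]'; python3 -m handwheel '[[0,0,0,0,0,0,0],[0,0,0,0,0,0,-0.3],[0,0,0,0,0,0,-0.6],[0,0,0,0,0,0,-0.8],[0,0,0,0,0,0,-0.9],[0,0,0,0,0,0,-1],[0,0,0,0,0,0,-1]]'
```

```text
clock: 15.72
position: [587.3, 179.3, 121.9]
ee_rot: [0.885, -0.466, 0.0, -0.0]
contact_force: [0.1, -0.4, 0.7]
gripper_width: 55.6
grasp_force: 0.0
clock: 16.6
position: [587.6, 179.8, 121.7]
ee_rot: [0.885, -0.466, 0.001, -0.001]
contact_force: [1.3, 2.1, 1.6]
gripper_width: 7.7
grasp_force: 58.6
```

```bash
python3 -m handwheel '[[0,-0.0025,-0.0074,0,0,0,-1],[0,-0.0053,-0.0147,0,0,0,-1],[0,-0.0085,-0.022,0,0,0,-1],[0,-0.0121,-0.0289,0,0,0,-1],[0,-0.016,-0.0358,0,0,0,-1],[0,-0.0203,-0.0423,0,0,0,-1],[0,-0.0297,-0.0548,0,0,0,-1],[0,-0.0297,-0.0548,0,0,0,-1]]'
```

```text
clock: 17.6
position: [611.3, 196.0, 177.0]
ee_rot: [0.885, -0.466, -0.0, 0.0]
contact_force: [0.5, -0.5, -4.3]
gripper_width: 7.7
grasp_force: 58.6
```

```bash
python3 -m handwheel '[[0,-0.0053,-0.0059,0,0,0,-1],[0,-0.0107,-0.0115,0,0,0,-1],[0,-0.0166,-0.0168,0,0,0,-1],[0,-0.0225,-0.0219,0,0,0,-1],[0,-0.029,-0.0266,0,0,0,-1],[0,-0.0352,-0.031,0,0,0,-1],[0,-0.0352,-0.031,0,0,0,-1],[0,-0.0352,-0.031,0,0,0,-1]]'
cat > lid.py <<'E'
from h import *
s=read_state(); print(s["position"].round(1),s["contact_force"].round(1),s["gripper_width"].round(1))
bx=np.array([.8241,.5664]); by=np.array([-.5664,.8241])
g0=np.array([587.6,179.8]); dx=(s["position"][:2]-g0)@bx; dz=s["position"][2]-121.7
print("angle from tcp",np.arctan2(46+dz,150-dx)-np.arctan2(46,150),"radius",np.hypot(46+dz,150-dx))
h=g0+150*bx
for n in("side","top"):
    im,X=cloud(n);P=X.reshape(-1,3);P=P[~np.isnan(P[:,0])]
    x=(P[:,:2]-h)@bx; y=(P[:,:2]-h)@by; f=-x; u=P[:,2]-90
    m=(f>5)&(f<140)&(abs(y)<115)&(u>10); a=np.arctan2(u,f)
    best=np.median(a[m]);
    # lid top plane u*cos-f*sin = 7 : fit by search
    th=np.linspace(.5,1,501); sc=[(abs(u[m]*np.cos(t)-f[m]*np.sin(t)-7)<1.5).sum() for t in th]
    t=th[np.argmax(sc)]; k=m&(abs(u*np.cos(t)-f*np.sin(t)-7)<4)
    p=np.polyfit(f[k],u[k],1); print(n,"plane angle",round(t,3),max(sc),"slope fit",round(np.arctan(p[0]),3),k.sum())
E
python3 lid.py
```

```text
clock: 18.6
position: [639.2, 215.0, 208.7]
ee_rot: [0.885, -0.466, -0.001, 0.002]
contact_force: [-5.5, -4.1, 0.7]
gripper_width: 7.3
grasp_force: 58.8Traceback (most recent call last):
  File "lid.py", line 2, in <module>
    s=read_state(); print(s["position"].round(1),s["contact_force"].round(1),s["gripper_width"].round(1))
                                                                             ^^^^^^^^^^^^^^^^^^^^^^^^
AttributeError: 'float' object has no attribute 'round'
```

```bash
sed -i 's/,s\["gripper_width"\].round(1)//' lid.py; python3 lid.py
```

```text
[639.2 215.  208.7] [-5.5 -4.1  0.7]
angle from tcp 0.6906882276506732 radius 159.21967733749594
side plane angle 0.642 562 slope fit 0.68 769
top plane angle 0.661 633 slope fit 0.682 1146
```

```bash
python3 -m handwheel '[[0,-0.0035,-0.0022,0,0,0,-1],[0,-0.007,-0.0042,0,0,0,-1],[0,-0.0098,-0.0058,0,0,0,-1],[0,-0.0098,-0.0058,0,0,0,-1],[0,-0.0098,-0.0058,0,0,0,-1]]'; python3 lid.py
```

```text
clock: 19.32
position: [647.7, 220.8, 215.5]
ee_rot: [0.885, -0.466, -0.0, 0.001]
contact_force: [-5.2, -3.3, 2.8]
gripper_width: 7.5
grasp_force: 58.7
[647.7 220.8 215.5] [-5.2 -3.3  2.8]
angle from tcp 0.7682593202714718 radius 159.70136692455853
side plane angle 0.724 1197 slope fit 0.738 1884
top plane angle 0.738 777 slope fit 0.749 1352
```

```bash
cat > plane.py <<'E'
from h import *
bx=np.array([.8241,.5664]); by=np.array([-.5664,.8241]); h=np.array([587.6,179.8])+150*bx
for n in("side","top"):
    im,X=cloud(n);P=X.reshape(-1,3);P=P[~np.isnan(P[:,0])]
    q=np.c_[-(P[:,:2]-h)@bx,(P[:,:2]-h)@by,P[:,2]-90]
    q=q[(q[:,0]>3)&(q[:,0]<145)&(abs(q[:,1])<112)&(q[:,2]>8)&(q[:,2]<160)]
    rng=np.random.default_rng(0); b=0
    for _ in range(600):
        a=q[rng.choice(len(q),3,False)]; m=np.cross(a[1]-a[0],a[2]-a[0]); L=np.linalg.norm(m)
        if L<500: continue
        m/=L; m*=np.sign(m[2])
        if not .5<np.arctan2(-m[0],m[2])<1 or abs(m[1])>.08: continue
        k=abs((q-a[0])@m)<1.5
        if k.sum()>b: b=k.sum(); K=k
    for _ in range(4):
        c=q[K].mean(0); m=np.linalg.svd(q[K]-c)[2][2]; m*=np.sign(m[2]); K=abs((q-c)@m)<2
    print(n,"angle",round(np.arctan2(-m[0],m[2]),3),"ny",m[1].round(3),"n",K.sum(),"offset",(c@m).round(1),"spans",np.percentile(q[K],[2,98],axis=0).round(0).tolist())
    if n=="side": cv2.imwrite("pics/l1.png",cv2.resize(im[100:300,200:440],None,fx=3,fy=3,interpolation=cv2.INTER_CUBIC))
print(np.round(proj("side",[h[0],h[1],90]),0))
E
python3 plane.py
```

```text
side angle 0.757 ny -0.004 n 1678 offset 3.9 spans [[6.0, -107.0, 11.0], [133.0, 107.0, 131.0]]
top angle 0.755 ny -0.001 n 994 offset 4.4 spans [[67.0, -109.0, 68.0], [134.0, 101.0, 132.0]]
[[332. 193.]]
```

View pics/l1.png

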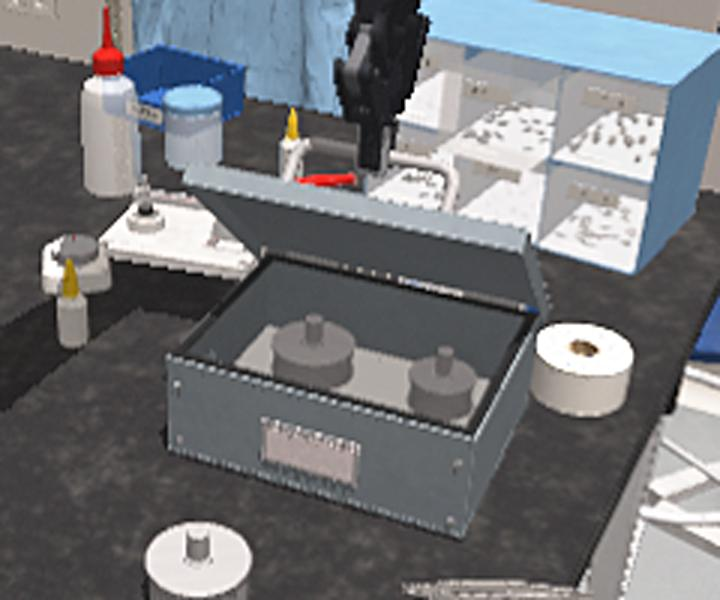

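The lid is held up by its bow handle at about (375,155), both covered cups' parts are undisturbed, and the planes from both cameras give 0.756 rad. I'll nudge it about 0.02 further.

```bash
python3 -m handwheel '[[0,-0.0014,-0.0008,0,0,0,-1],[0,-0.0027,-0.0015,0,0,0,-1],[0,-0.0027,-0.0015,0,0,0,-1],[0,-0.0027,-0.0015,0,0,0,-1],[0,-0.0027,-0.0015,0,0,0,-1]]'; python3 lid.py|head -2; python3 plane.py
```

```text
clock: 20.15
position: [649.5, 222.0, 216.7]
ee_rot: [0.885, -0.466, -0.0, 0.002]
contact_force: [-5.4, -3.3, 3.1]
gripper_width: 7.5
grasp_force: 58.7
[649.5 222.  216.7] [-5.4 -3.3  3.1]
angle from tcp 0.7843076666848394 radius 159.76539279206455
side angle 0.773 ny -0.004 n 1823 offset 3.9 spans [[6.0, -107.0, 11.0], [131.0, 107.0, 133.0]]
top angle 0.77 ny -0.004 n 988 offset 4.6 spans [[61.0, -109.0, 66.0], [131.0, 101.0, 134.0]]
[[332. 193.]]
```

```bash
python3 -m handwheel '[[0,0,0,0,0,0,-1],[0,0,0,0,0,0,-1]]'; python3 -c "
from bench import job_done
print(job_done())"
```

```text
clock: 20.6
position: [649.5, 222.1, 216.7]
ee_rot: [0.885, -0.466, -0.0, 0.002]
contact_force: [-5.8, -3.9, 3.7]
gripper_width: 7.7
grasp_force: 58.7
the job is handed in; nothing more can be done
None
```

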